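# Draw a blue tile from the spring caddy

### The job

Draw the top blue tile from its spring-loaded caddy so that the next blue tile rises into its place and stays there. Lay the drawn tile flat in the middle of the black dice tray, setting it down rather than dropping it.

Things in the scene. Friction and masses are not known exactly. Their poses are not given: they have to be found in the camera images.
- blue_top: Top blue tile: acrylic, 50 x 50 x 14 mm, 36 to 48 g, white dot on top. Origin: centre of its underside; z up, x and y square to its sides and the caddy. It lies on two more such tiles; its underside starts 45 to 50 mm above the cabinet top. Grip only its own sides: fingers reaching below its underside seize the next tile too.
- blue_next: The next blue tile, of the same size and colour, directly under the top one. Origin: centre of its underside; z up.
- blue_caddy: Bamboo caddy of blue tiles, fixed; its twin nearby holds orange ones, sides vary. Origin: underside centre. Base 84 x 84 x 6 mm; four corner posts to 51 mm, 64 mm square outside, 54 mm inside, 30 mm gap mid-side. Soft spring (28 N/m) lifts the stack 14 mm per tile taken; the next tile then rests with its underside 48 mm above this origin. Pressing sinks the stack up to 9 mm.
- tray: Black metal dice tray with a grey lining, fixed to the cabinet top: 150 mm (its x) by 190 mm (its y) outside, walls 4 mm thick and 24 mm high, floor surface 4 mm above the cabinet top. Origin: centre of its underside; z up.
There are look-alikes about, which are no part of the job. Leave any green look-alike of the blue_top alone.

How it is judged:
By the outcome, as a careful person would: the job done as asked, in the order asked, and still so for the second after the job is handed in, with the robot touching nothing.
It also fails if it takes over 42 s, if anything falls off the work surface, if the arm or the gripper's body presses on something with over 40 N, if the wrist force passes 120 N, or if a joint passes its speed limit or range.

### The arm

A 7-joint arm with a two-finger parallel gripper is mounted at the origin on the work surface. World frame = base frame: x ahead of the robot, y to its left, z up, the work surface at z = 0. Lengths are in m, angles in rad, forces in N, time in s.
With the tool pointing down it reaches from about 0.4 to 0.85 m from the base axis. Payload 4.4 kg.
Tool frame: the origin (TCP) lies between the finger pads; the fingertips stand 25 mm ahead of it and the grasp point (between the pads) lies 6 mm ahead of it (manip.nose_length is the distance from the TCP to the fingertips, in m); z points along the fingers, y is the line along which they close (so a half turn about z gives the same grasp; the last joint's range is limited). The gripper opens to 94 mm and grips with 3 to 60 N. Pads are 16 mm wide; open, the fingers measure 119 mm over their backs; the gripper's body (75 mm by 177 mm) begins 78 mm behind the grasp point.
Start: joints at [-1.349, 0.628, 0.038, 1.517, -0.027, 0.996, -0.02], TCP at [0.184, 0.623, 0.203] pointing down, gripper open.
Joint ranges: [-3.06, 3.06], [-0.37, 2.12], [-1.25, 1.32], [0.18, 2.47], [-1.1, 4.24], [0.23, 1.98], [-2.94, 2.94]. Speed limits (rad/s): [2.57, 2.57, 3.14, 3.14, 3.14, 3.14, 3.14].

### API

Orientations are given as a unit quaternion [w, x, y, z].
In Python, from workcell import monitor, camera, camera_info, manip gives the robot as it stands.
- The arm moves only by the tool carry_out, never from a script. Its argument "moves" is a list of rows, each a list of 5 numbers: the opening, from 0 (shut) to 1 (fully open), then the shift along the tool's x, y, z as a fraction of full scale, then the turn about the tool's z as a fraction of full scale. In form: [[jaw, x, y, z, roll], ...]. A call has 1 to 10 rows; each row shifts and turns the commanded pose from where the row before left it, along the tool's axes as they then stand; what a row does not reach is not made up. Full scale, the value 1, is 30 cm for a shift and 2 pi rad for a turn. A row lasts 1/10 s, in which the tool goes at most 50 mm and 8.59 degrees, less where a joint would pass 70% of its speed; a pose out of reach is approached as far as the arm can. A call with a number of a shift or a turn outside -1 to 1 is refused whole. A call with a gripper value outside its range is refused whole. The fingers move at their own pace and stop on an object; "newtons" is the grip in N (left out, the last holds). Time passes only in rows, so rows that do not move let the fingers close. It gives the time, the measured TCP pose, the force, the opening and the grip force at its end, in the units of the state.
- monitor.sense(): the state, without advancing time (a new reading comes with each control period).
- camera(name): name is "scene" or "top" or "wrist"; returns (picture, depth): 420x560x3 uint8, blue, green, red; 420x560 float32, m along the optical axis (not along the pixel's ray), 0 where there is no reading.
- camera_info(name): a dict with "fx", "fy", "cx", "cy" (pixels), "view" (4x4, takes a point from world to camera coordinates). Camera axes: x right, y up, looking along -z (the intrinsics and any distortion apply to the point x, -y, -z); pixel columns grow to the right and rows downward; lengths in m; the calibration is good to about 2 mm. The wrist camera is an equidistant fisheye: a pixel r from the principal point sees the ray r / f radians off the axis. A picture is of the moment at which its call begins: read the wrist's pose just before it. camera_info takes no time and is no camera call; for the wrist camera it gives the pose at the moment of the call.
- manip.close_job(): hands the job in; it is judged then, once.
The state is a dict: "time": time; "joint_pos": joint angles; "joint_velocities": joint speeds; "effort": joint torques, N m; "ee_pos": TCP position; "eef_rot": TCP orientation; "ft_force": force on the tool from outside, world axes, zero at the start; "torque": the same for the moment, N m; "width": opening from 0.0 (shut) to 1.0 (fully open); "grip_force": force on a finger pad.
Only numpy, scipy, OpenCV 4.12 (cv2) and the standard library are available. Lean on these libraries where they do the work, as an engineer would, in place of code of your own. Each camera call takes 0.05 s, during which the arm holds its last target. There are 200 camera calls.

## Working session

There is one attempt and no reset: what is moved stays moved. The work goes in short steps, Python scripts to look and compute and a tool call to move; the robot and the scene stay as the last step left them, time stands still between calls to the robot, and variables do not carry over. Pictures are saved under pics/ and viewed, at most 10 in all, crops included, and the job is handed in when it is done.

Besides the shell and the picture viewer there is one more tool, called in YAML: its name, and indented under it one key for each argument. carry_out: Moves the arm, as the interface text tells. Shift numbers are shares of 30 cm and turn numbers shares of 2 pi rad, none past 1 either way. Its arguments: {"type":"object","properties":{"moves":{"type":"array"},"newtons":{"type":"number"}},"required":["moves"]}

```bash
mkdir -p pics
cat > h.py <<'E'
import numpy as np, cv2
from workcell import monitor, camera, camera_info, manip
def world(info,d,mask_or_px):
    # pinhole: px array Nx2 (u,v) -> world points
    p=np.asarray(mask_or_px); z=d[p[:,1],p[:,0]]
    x=(p[:,0]-info['cx'])/info['fx']*z; y=(p[:,1]-info['cy'])/info['fy']*z
    c=np.c_[x,-y,-z,np.ones(len(z))]
    return (np.linalg.inv(info['view'])@c.T).T[:,:3]
E
python3 - <<'E'
from h import *
for n in ('scene','top'):
    im,d=camera(n); i=camera_info(n); np.savez(n,im=im,d=d); print(n,{k:(v if k!='view' else np.round(v,3).tolist()) for k,v in i.items()})
    cv2.imwrite(f'pics/{n}.png',im)
print(monitor.sense())
E
```

```text
scene {'fx': 492.4276657270695, 'fy': 492.4276657270695, 'cx': 287.71086627016126, 'cy': 209.79413756002342, 'view': [[0.449, 0.893, 0.01, -0.217], [-0.472, 0.228, 0.852, 0.182], [0.758, -0.388, 0.524, -1.404], [0.0, 0.0, 0.0, 1.0]]}
top {'fx': 388.53069617523124, 'fy': 388.53069617523124, 'cx': 284.7159123982512, 'cy': 211.01655902511584, 'view': [[-0.004, -1.0, 0.026, -0.025], [0.999, -0.002, 0.042, -0.498], [-0.042, 0.027, 0.999, -0.812], [0.0, 0.0, 0.0, 1.0]]}
{'time': 0.1, 'joint_pos': array([-1.34879016,  0.62923631,  0.03844525,  1.51823633, -0.0269938 ,
        0.99631894, -0.02003292]), 'joint_velocities': array([ 0.00034214, -0.00203249, -0.00091619, -0.00198131, -0.0002186 ,
       -0.00160667, -0.00097984]), 'effort': array([ 2.83114583e-03, -5.50793409e+01,  1.14755128e+00, -1.87119466e+01,
       -5.21313830e-02,  1.91872276e-02,  3.12559825e-05]), 'ee_pos': array([0.18430575, 0.62270275, 0.20246746]), 'eef_rot': array([-1.10162268e-04,  1.43421351e-01,  9.89661361e-01, -8.33254523e-04]), 'ft_force': array([ 0.35488403, -0.5306342 , -0.89061809]), 'torque': array([-0.01604035, -0.03404812,  0.01431389]), 'grip_force': 0.0, 'width': 0.997261720145633}
```

View pics/top.png

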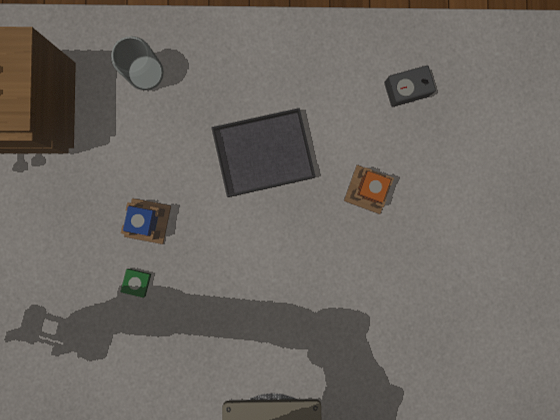

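View pics/scene.png

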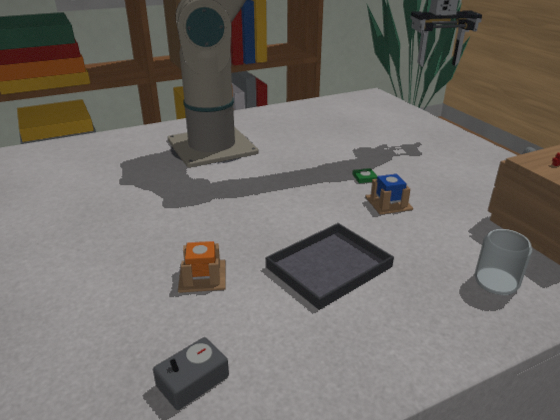

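The top view shows the blue tile with white dot at (139,221) in its caddy, the orange twin at (375,187), a green look-alike at (136,283) and the tray at (266,152). The blue tile in the caddy fits the description. I'll measure it and take an enlarged crop to confirm.

Run:
```python
from h import *
import cv2
i=camera_info('top'); f=np.load('top.npz'); im,d=f['im'],f['d']
hsv=cv2.cvtColor(im,cv2.COLOR_BGR2HSV)
def rep(name,m,sel):
    v,u=np.nonzero(m); P=world(i,d,np.c_[u,v]); P=P[sel(P)]
    r=cv2.minAreaRect((P[:,:2]*1000).astype(np.float32)); print(name,len(P),'z',np.round(np.percentile(P[:,2],[5,50,95]),4),'rect mm',np.round(r[0],1),np.round(r[1],1),round(r[2],1)); return P
roi=np.zeros(d.shape,bool); roi[190:250,115:180]=1
v,u=np.nonzero(roi); 
P=rep('tile',roi,lambda P:(P[:,2]>.0555)); print(np.histogram(P[:,2],8))
rep('base',roi,lambda P:(P[:,2]>.0035)&(P[:,2]<.009))
rep('posts+tile',roi,lambda P:(P[:,2]>.042))
roi[:]=0; roi[100:205,200:330]=1
rep('trayrim',roi,lambda P:(P[:,2]>.018)&(P[:,2]<.03))
rep('trayall',roi,lambda P:(P[:,2]>.002)&(P[:,2]<.03))
roi[:]=0; roi[265:300,115:160]=1
rep('green',roi,lambda P:(P[:,2]>.008))
cv2.imwrite('pics/crop.png',cv2.resize(im[180:310,90:200],None,fx=4.5,fy=4.5,interpolation=cv2.INTER_CUBIC))
```

```text
tile 695 z [0.0598 0.0623 0.065 ] rect mm [460.  144.6] [294.2  51.4] 81.7
(array([671,   0,   0,   0,   0,   0,   0,  24]), array([0.05568604, 0.15275484, 0.24982365, 0.34689246, 0.44396127,
       0.54103007, 0.63809888, 0.73516769, 0.8322365 ]))
base 564 z [0.0039 0.0055 0.0076] rect mm [474.3 259.3] [121.4  88.8] 79.5
posts+tile 919 z [0.0475 0.0618 0.0647] rect mm [457.7 148.6] [300.   64.3] 80.3
trayrim 725 z [0.0198 0.0232 0.0255] rect mm [622.1  19.1] [151.1 190.2] 12.6
trayall 6387 z [0.0023 0.0044 0.0234] rect mm [626.3  15.8] [277.4 225.3] 89.5
green 613 z [0.0109 0.0134 0.0158] rect mm [386.7 152.1] [ 65.2 343.6] 15.5
```

View pics/crop.png

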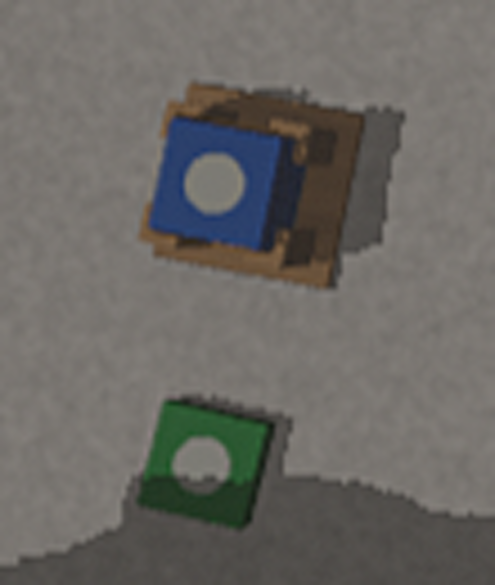

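The crop confirms it: the blue tile with its dot sits in the bamboo caddy, and the green one lies alone on the table. Some zero-depth outliers spoiled the rectangles, so I'll drop them and work out the move.

Run:
```python
from h import *
from scipy.spatial.transform import Rotation as R
i=camera_info('top'); f=np.load('top.npz'); im,d=f['im'],f['d']
def rep(name,box,lo,hi,blue=False):
    m=d>0.1; k=np.zeros_like(m); k[box[0]:box[1],box[2]:box[3]]=1; m&=k
    v,u=np.nonzero(m); P=world(i,d,np.c_[u,v]); P=P[(P[:,2]>lo)&(P[:,2]<hi)]
    r=cv2.minAreaRect((P[:,:2]*1000).astype(np.float32)); print(name,len(P),'z',np.round(np.median(P[:,2]),4),np.round(r[0],1),np.round(r[1],1),round(r[2],1),'mean',P.mean(0).round(4))
rep('tile',(190,250,115,180),.0565,.075)
rep('base',(190,250,115,180),.0035,.009)
rep('upper',(190,250,115,180),.042,.075)
rep('rim',(100,205,200,330),.018,.03)
rep('floor',(120,180,235,300),.001,.01)
rep('table',(240,262,180,300),-.02,.02)
s=monitor.sense(); q=s['eef_rot']; M=R.from_quat(q[[1,2,3,0]]).as_matrix(); print(s['ee_pos'],M.round(3).tolist(),np.degrees(np.arctan2(M[1,1],M[0,1])))
```

```text
tile 663 z 0.0623 [477.7 264.2] [50.7 50. ] 78.5 mean [0.4775 0.2636 0.0623]
base 564 z 0.0055 [474.3 259.3] [121.4  88.8] 79.5 mean [0.4786 0.2517 0.0056]
upper 895 z 0.0617 [477.6 264.2] [64.9 63.6] 79.2 mean [0.4771 0.2615 0.059 ]
rim 725 z 0.0232 [622.1  19.1] [151.1 190.2] 12.6 mean [0.6246 0.0198 0.023 ]
floor 3732 z 0.0041 [631.1  10.7] [137.9 128.7] 89.8 mean [0.6295 0.0098 0.0041]
table 2631 z -0.0005 [414.7  69.7] [253.8  45. ] 89.7 mean [ 0.4147  0.0697 -0.0006]
[0.18430575 0.62270275 0.20246746] [[-0.959, 0.284, -0.0], [0.284, 0.959, -0.002], [-0.0, -0.002, -1.0]] 73.50824557386532
```

carry_out:
  moves:
    - [1, 0, 0, 0, -0.0147]
    - [1, -0.06, -0.05, 0, 0]
    - [1, -0.12, -0.1, 0, 0]
    - [1, -0.12, -0.1, 0, 0]
    - [1, -0.12, -0.1, 0, 0]
    - [1, -0.12, -0.1, 0, 0]
    - [1, -0.12, -0.1, 0, 0]
    - [1, -0.12, -0.1, 0, 0]
    - [1, -0.12, -0.1, 0, 0]
    - [1, -0.12, -0.1, 0, 0]
  newtons: 10

```text
time: 1.1
ee_pos: [0.4359, 0.312, 0.2031]
eef_rot: [-0.0, 0.097, 0.995, -0.0]
ft_force: [0.7, 0.4, 0.2]
width: 1.001
grip_force: 0.0
```

carry_out:
  moves:
    - [1, -0.1, -0.08, 0, 0]
    - [1, -0.07, -0.05, 0.07, 0]
    - [1, 0, 0, 0.08, 0]
    - [1, 0, 0, 0, 0]
    - [1, 0, 0, 0, 0]
    - [1, 0, 0, 0, 0]

```text
time: 1.7
ee_pos: [0.4776, 0.2668, 0.1592]
eef_rot: [0.0, 0.097, 0.995, 0.001]
ft_force: [-0.3, 1.3, -0.2]
width: 1.002
grip_force: 0.0
```

```bash
cat > w.py <<'E'
from h import *
import sys
from scipy.spatial.transform import Rotation as R
def look(n):
    i=camera_info('wrist'); s=monitor.sense(); im,d=camera('wrist'); cv2.imwrite(f'pics/{n}.png',im)
    q=s['eef_rot']; M=R.from_quat(q[[1,2,3,0]]).as_matrix(); print(s['time'],s['ee_pos'].round(4),M.round(4).tolist(),s['width'],s['ft_force'].round(2),s['grip_force'])
    v,u=np.mgrid[:420,:560]; x=(u-i['cx'])/i['fx']; y=(v-i['cy'])/i['fy']; r=np.hypot(x,y)+1e-9
    t=np.tan(np.minimum(r,1.4))/r; c=np.stack([x*t*d,-y*t*d,-d,np.ones_like(d)],-1)
    W=(c@np.linalg.inv(i['view']).T)[...,:3]; W[d<.01]=np.nan
    return im,W,s,M
E
python3 - <<'E'
from w import *
im,W,s,M=look('w1')
h=cv2.cvtColor(im,cv2.COLOR_BGR2HSV)
m=(h[...,0]>100)&(h[...,0]<130)&(h[...,1]>120)
z=W[...,2]; xy=np.hypot(W[...,0]-.478,W[...,1]-.264)
for lo,hi,rad,n in ((.0575,.068,.045,'tile'),(.042,.068,.06,'upper'),(.003,.009,.062,'base')):
    k=(z>lo)&(z<hi)&(xy<rad); P=W[k]; r=cv2.minAreaRect((P[:,:2]*1000).astype(np.float32)); print(n,len(P),np.median(P[:,2]).round(4),np.round(r[0],1),np.round(r[1],1),round(r[2],1))
E
```

```text
1.7 [0.4776 0.2668 0.1592] [[-0.9813, 0.1927, 0.001], [0.1927, 0.9813, 0.0011], [-0.0008, 0.0013, -1.0]] 1.0019697717488036 [-0.29  1.29 -0.18] 0.0
tile 3008 0.0621 [478.  262.2] [50.3 49.6] 78.7
upper 3889 0.0618 [478.3 262.1] [64.4 64.3] 78.7
base 1982 0.0051 [478.3 262.2] [84.2 84.4] 78.7
```

carry_out:
  moves:
    - [1, -0.004, -0.0125, 0, 0]
    - [1, 0, 0, 0.08, 0]
    - [1, 0, 0, 0.08, 0]
    - [1, 0, 0, 0.06, 0]
    - [1, 0, 0, 0.035, 0]
    - [1, 0, 0, 0, 0]
    - [1, 0, 0, 0, 0]
    - [1, 0, 0, 0, 0]

```text
time: 2.55
ee_pos: [0.4788, 0.2621, 0.0828]
eef_rot: [0.001, 0.098, 0.995, 0.001]
ft_force: [-0.1, 0.6, 0.3]
width: 0.994
grip_force: 0.0
```

Run:
```python
from w import *
im,W,s,M=look('w2'); z=W[...,2]; xy=np.hypot(W[...,0]-.478,W[...,1]-.263)
k=(z>.0575)&(z<.07)&(xy<.04); P=W[k]; r=cv2.minAreaRect((P[:,:2]*1000).astype(np.float32)); print(len(P),np.median(P[:,2]),r)
```

```text
2.55 [0.4788 0.2621 0.0828] [[-0.981, 0.1942, 0.0017], [0.1942, 0.981, 0.001], [-0.0015, 0.0013, -1.0]] 0.9939925039607991 [-0.13  0.61  0.29] 0.0
5187 0.062110638917222016 ((478.3088684082031, 262.2646179199219), (50.24815368652344, 50.97575759887695), 78.7393798828125)
```

View pics/w2.png

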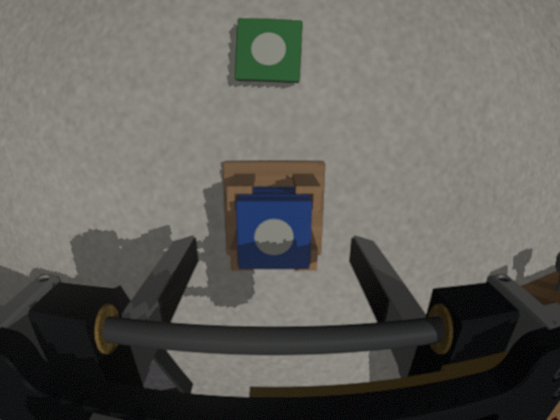

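The wrist view shows the blue tile at (274,235), centred between the fingertips at (195,240) and (355,240) and square to them. The tips are at z≈0.058 and need to go 5 mm lower before closing.

carry_out:
  moves:
    - [1, 0, 0, 0.018, 0]
    - [1, 0, 0, 0, 0]
    - [0.6, 0, 0, 0, 0]
    - [0.6, 0, 0, 0, 0]
    - [0.45, 0, 0, 0, 0]
    - [0.45, 0, 0, 0, 0]
    - [0.45, 0, 0, 0, 0]
    - [0.45, 0, 0, 0, 0]
    - [0.45, 0, 0, 0, 0]
    - [0.45, 0, 0, 0, 0]
  newtons: 8

```text
time: 3.6
ee_pos: [0.478, 0.2616, 0.0764]
eef_rot: [0.0, 0.098, 0.995, 0.0]
ft_force: [-0.4, 0.1, 0.5]
width: 0.451
grip_force: 0.0
```

Run:
```python
from w import *
im,W,s,M=look('w3'); z=W[...,2]; xy=np.hypot(W[...,0]-.478,W[...,1]-.263)
k=(z>.0575)&(z<.08)&(xy<.04); P=W[k]; r=cv2.minAreaRect((P[:,:2]*1000).astype(np.float32)); print(len(P),np.median(P[:,2]),r)
```

```text
3.6 [0.478  0.2616 0.0764] [[-0.981, 0.1943, 0.0], [0.1943, 0.981, 0.0], [0.0, 0.0, -1.0]] 0.450801144720492 [-0.38  0.11  0.51] 0.0
5283 0.06212399737407209 ((477.8671875, 262.0645751953125), (50.751983642578125, 50.066890716552734), 78.78043365478516)
```

View pics/w3.png

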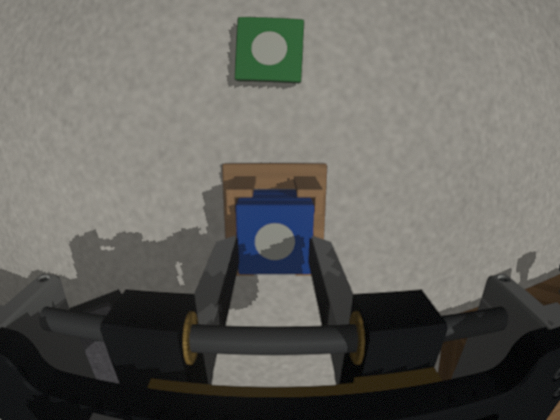

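The fingers at (235,245) and (315,245) are just beside the tile but don't grip yet, so the opening scale isn't linear in mm. I'll close further.

carry_out:
  moves:
    - [0.3, 0, 0, 0, 0]
    - [0.3, 0, 0, 0, 0]
    - [0.2, 0, 0, 0, 0]
    - [0.2, 0, 0, 0, 0]
    - [0.2, 0, 0, 0, 0]
    - [0.2, 0, 0, 0, 0]
  newtons: 8

```text
time: 4.25
ee_pos: [0.478, 0.2616, 0.0763]
eef_rot: [-0.0, 0.098, 0.995, -0.0]
ft_force: [-0.1, 0.3, 0.2]
width: 0.2
grip_force: 0.0
```

Run:
```python
from w import *
im,W,s,M=look('w4'); z=W[...,2]; xy=np.hypot(W[...,0]-.478,W[...,1]-.263)
k=(z>.0575)&(z<.08)&(xy<.04); P=W[k]; r=cv2.minAreaRect((P[:,:2]*1000).astype(np.float32)); print(len(P),np.median(P[:,2]),r)
tip=np.array(s['ee_pos'])+M[:,2]*.025; print('tip',tip)
# finger points near TCP in tool frame
T=(W-s['ee_pos'])@M; k=(np.abs(T[...,0])<.03)&(np.abs(T[...,1])<.06)&(T[...,2]<.012)&(T[...,2]>-.08); v,u=np.nonzero(k)
for a,b in list(zip(v,u))[::max(1,len(v)//25)]: print(a,b,T[a,b].round(4))
```

```text
4.25 [0.478  0.2616 0.0763] [[-0.981, 0.1942, -0.0001], [0.1942, 0.981, -0.0], [0.0001, -0.0, -1.0]] 0.20004314591395078 [-0.12  0.34  0.23] 0.0
3934 0.06213043020689028 ((477.74285888671875, 262.33941650390625), (50.12678527832031, 49.69247817993164), 78.84005737304688)
tip [0.47802217 0.26161154 0.05134361]
232 287 [0.0072 0.0088 0.0119]
242 296 [ 0.0102  0.013  -0.0112]
246 251 [ 0.0099 -0.0122 -0.0162]
249 300 [ 0.0103  0.0145 -0.021 ]
253 236 [ 0.0101 -0.0195 -0.0259]
256 244 [ 0.0095 -0.0151 -0.0282]
259 245 [ 0.0099 -0.0142 -0.0325]
262 241 [ 0.0096 -0.016  -0.0354]
265 231 [ 0.0101 -0.0205 -0.0398]
267 311 [ 0.0103  0.0182 -0.042 ]
270 299 [ 0.0099  0.0123 -0.0443]
273 250 [ 0.01   -0.0107 -0.0474]
276 233 [ 0.0095 -0.0184 -0.0497]
278 309 [ 0.0102  0.0162 -0.0526]
281 251 [ 0.0088 -0.0099 -0.0527]
283 318 [ 0.0099  0.0198 -0.0567]
286 251 [ 0.0089 -0.0097 -0.0573]
288 322 [ 0.0101  0.021  -0.0615]
291 251 [ 0.0085 -0.0095 -0.0609]
293 315 [ 0.0106  0.0174 -0.0661]
297 241 [ 0.01   -0.0131 -0.0681]
301 247 [ 0.0077 -0.0107 -0.0676]
305 295 [ 0.0035  0.0094 -0.0645]
309 309 [ 0.0099  0.0139 -0.0767]
315 250 [ 0.0024 -0.0095 -0.0702]
325 299 [-0.0018  0.0108 -0.0718]
```

View pics/w4.png

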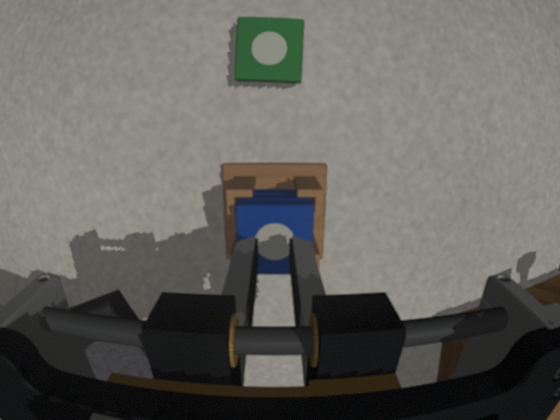

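The fingers have closed above the tile, so their tips are higher than the stated 25 mm implies. I'll check `manip.nose_length` and the measured tip depth.

Run:
```python
from w import *
print('nose',manip.nose_length)
im,W,s,M=look('w5'); T=(W-s['ee_pos'])@M
# what's seen down column through each finger: tool z by row
for u in (250,253,256,295,298):
  print(u,[(v,T[v,u,:].round(4).tolist()) for v in range(226,248,2)])
```

```text
nose 0.025
4.3 [0.478  0.2616 0.0764] [[-0.9809, 0.1943, -0.0], [0.1943, 0.9809, 0.0001], [0.0, 0.0001, -1.0]] 0.19837584847099293 [ 1.06  0.46 -0.62] 0.0
250 [(226, [0.0105, -0.0148, 0.0139]), (228, [0.0088, -0.0149, 0.0149]), (230, [0.0074, -0.0149, 0.0148]), (232, [0.0066, -0.0149, 0.0135]), (234, [0.0052, -0.0149, 0.0135]), (236, [0.0034, -0.015, 0.0144]), (238, [0.0104, -0.0135, -0.0057]), (240, [0.0101, -0.0133, -0.0082]), (242, [0.0101, -0.0131, -0.0111]), (244, [0.01, -0.013, -0.0136]), (246, [0.0101, -0.0128, -0.0165])]
253 [(226, [0.0103, -0.0129, 0.0146]), (228, [0.0089, -0.013, 0.0145]), (230, [0.0073, -0.013, 0.0151]), (232, [0.006, -0.0131, 0.015]), (234, [0.0051, -0.013, 0.0136]), (236, [0.0099, -0.012, -0.0015]), (238, [0.0103, -0.0118, -0.0055]), (240, [0.01, -0.0116, -0.0077]), (242, [0.0098, -0.0115, -0.0103]), (244, [0.01, -0.0113, -0.0136]), (246, [0.0104, -0.0111, -0.0173])]
256 [(226, [0.0105, -0.011, 0.0139]), (228, [0.0088, -0.011, 0.0148]), (230, [0.0077, -0.011, 0.0141]), (232, [0.0062, -0.0111, 0.0145]), (234, [0.0047, -0.0111, 0.0147]), (236, [0.0039, -0.
[... 218 characters left out ...]
36]), (228, [0.0088, 0.014, 0.0147]), (230, [0.0082, 0.0139, 0.0127]), (232, [0.0063, 0.0141, 0.0141]), (234, [0.005, 0.0141, 0.014]), (236, [0.003, 0.0142, 0.0155]), (238, [0.0099, 0.0128, -0.0047]), (240, [0.0101, 0.0126, -0.0082]), (242, [0.0102, 0.0124, -0.0111]), (244, [0.0102, 0.0122, -0.014]), (246, [0.0101, 0.012, -0.0166])]
298 [(226, [0.01, 0.016, 0.0152]), (228, [0.0092, 0.0159, 0.0138]), (230, [0.0081, 0.0159, 0.013]), (232, [0.0062, 0.016, 0.0145]), (234, [0.0053, 0.0159, 0.0131]), (236, [0.0034, 0.0161, 0.0143]), (238, [0.0098, 0.0146, -0.0043]), (240, [0.0099, 0.0143, -0.0077]), (242, [0.0099, 0.0141, -0.0104]), (244, [0.0097, 0.014, -0.013]), (246, [0.0099, 0.0137, -0.0161])]
```

The images put the fingertips at about tool z = 0, not +25 mm. `nose_length` doesn't match this gripper, and the fingers passing over the tile bears that out. I'll open, go down about 23 mm with the fingers clear on both sides, and measure the tips against the tile top before closing.

carry_out:
  moves:
    - [1, 0, 0, 0, 0]
    - [1, 0, 0, 0, 0]
    - [1, 0, 0, 0, 0]
    - [1, 0, 0, 0, 0]
    - [1, 0, 0, 0, 0]
    - [1, 0, 0, 0.035, 0]
    - [1, 0, 0, 0.04, 0]
    - [0.75, 0, 0, 0, 0]
    - [0.75, 0, 0, 0, 0]
    - [0.75, 0, 0, 0, 0]

```text
time: 5.35
ee_pos: [0.478, 0.2616, 0.0538]
eef_rot: [-0.0, 0.098, 0.995, -0.0]
ft_force: [-0.2, -0.3, 0.4]
width: 0.753
grip_force: 0.0
```

Run:
```python
from w import *
im,W,s,M=look('w6'); z=W[...,2]; T=(W-s['ee_pos'])@M
k=(z>.0575)&(z<.08)&(np.abs(T[...,0])<.028)&(np.abs(T[...,1])<.028); P=T[k]; print('tile top tool z',np.median(P[:,2]), 'x',P[:,0].min(),P[:,0].max(),'y',P[:,1].min(),P[:,1].max())
for sgn in (-1,1):
    k=(np.abs(T[...,0]-.01)<.0025)&(sgn*T[...,1]>.031)&(sgn*T[...,1]<.055)&(T[...,2]>-.06)&(T[...,2]<.03); P=T[k]; print(sgn,len(P),'tip z pct',np.percentile(P[:,2],[50,95,98,99,100]).round(4),'y near tip',np.percentile(P[P[:,2]>P[:,2].max()-.02,1],[0,100]))
```

```text
5.35 [0.478  0.2616 0.0538] [[-0.981, 0.1942, -0.0001], [0.1942, 0.981, -0.0001], [0.0001, -0.0001, -1.0]] 0.7526198934948001 [-0.17 -0.29  0.39] 0.0
tile top tool z -0.008310123733794408 x -0.025794727080442153 0.025038156857964858 y -0.02453205846744887 0.026107717131772432
-1 1210 tip z pct [-0.0383 -0.0083 -0.0048 -0.0032 -0.0001] y near tip [-0.04664822 -0.03492691]
1 1205 tip z pct [-0.0378 -0.0085 -0.0051 -0.003   0.0003] y near tip [0.03526442 0.04718692]
```

View pics/w6.png

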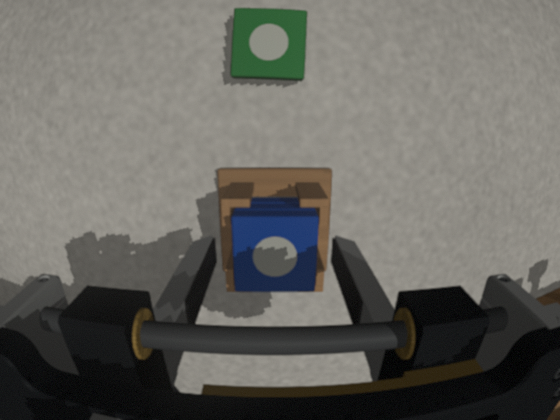

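The tile at (275,250) lies between the fingers, with the tips 8 mm below its top and about 5.5 mm above its underside. Closing now.

carry_out:
  moves:
    - [0.6, 0, 0, 0, 0]
    - [0.6, 0, 0, 0, 0]
    - [0.4, 0, 0, 0, 0]
    - [0.4, 0, 0, 0, 0]
    - [0.4, 0, 0, 0, 0]
    - [0.4, 0, 0, 0, 0]
  newtons: 8

```text
time: 6.0
ee_pos: [0.4781, 0.2617, 0.0539]
eef_rot: [0.0, 0.098, 0.995, 0.0]
ft_force: [-0.3, -0.7, 0.9]
width: 0.529
grip_force: 8.0
```

carry_out:
  moves:
    - [0.4, 0, 0, -0.01, 0]
    - [0.4, 0, 0, -0.015, 0]
    - [0.4, 0, 0, -0.015, 0]
    - [0.4, 0, 0, -0.02, 0]
    - [0.4, 0, 0, -0.03, 0]
    - [0.4, 0, 0, -0.05, 0]
    - [0.4, 0, 0, -0.07, 0]
    - [0.4, 0, 0, -0.06, 0]
    - [0.4, 0, 0, -0.03, 0]
    - [0.4, 0, 0, 0, 0]

```text
time: 7.0
ee_pos: [0.4789, 0.2621, 0.1454]
eef_rot: [0.001, 0.098, 0.995, 0.001]
ft_force: [-0.4, 0.1, -1.4]
width: 0.528
grip_force: 8.0
```

Run:
```python
from w import *
im,W,s,M=look('w7'); T=(W-s['ee_pos'])@M; z=W[...,2]
k=(np.abs(T[...,0])<.03)&(np.abs(T[...,1])<.024)&(T[...,2]>-.02)&(T[...,2]<.0); P=T[k]; print('held top',len(P),np.percentile(P[:,2],[10,50,90]),P[:,0].min(),P[:,0].max())
im,d=camera('top'); cv2.imwrite('pics/t2.png',im); i=camera_info('top')
v,u=np.mgrid[180:260,90:190]; P=world(i,d,np.c_[u.ravel(),v.ravel()]); P=P[np.hypot(P[:,0]-.478,P[:,1]-.262)<.02]; print(np.histogram(P[:,2],[0,.03,.04,.055,.059,.064,.07,.12,.2]))
k=(np.hypot(W[...,0]-.478,W[...,1]-.262)<.024); print('wrist',np.histogram(z[k],[0,.03,.04,.055,.059,.064,.07,.12,.2]), np.median(z[k&(z>.055)&(z<.07)]))
```

```text
7.0 [0.4789 0.2621 0.1454] [[-0.981, 0.1942, 0.0026], [0.1942, 0.981, 0.0016], [-0.0022, 0.002, -1.0]] 0.5282027293281781 [-0.41  0.14 -1.37] 7.999987453222275
held top 6402 [-0.00880092 -0.00798565 -0.00708084] -0.02505712459145335 0.025217862116424697
(array([25,  0,  0,  0,  0,  0,  0,  0]), array([0.   , 0.03 , 0.04 , 0.055, 0.059, 0.064, 0.07 , 0.12 , 0.2  ]))
wrist (array([  93,    0,    0,    1, 1317,    0,    0, 4778]), array([0.   , 0.03 , 0.04 , 0.055, 0.059, 0.064, 0.07 , 0.12 , 0.2  ])) 0.06120749476926601
```

View pics/w7.png

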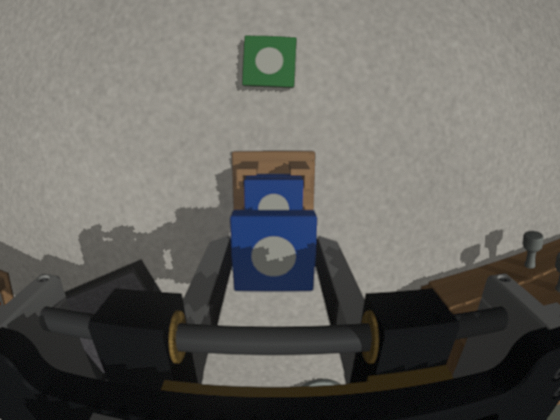

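The next tile has risen (dot at (273,203), top at z≈0.061), and the drawn tile at (273,250) is held level. On to the tray.

carry_out:
  moves:
    - [0.4, -0.045, -0.05, 0, 0]
    - [0.4, -0.089, -0.101, 0, 0]
    - [0.4, -0.089, -0.101, 0, 0]
    - [0.4, -0.089, -0.101, 0, 0]
    - [0.4, -0.089, -0.101, 0.02, 0]
    - [0.4, -0.089, -0.101, 0.03, 0]
    - [0.4, -0.089, -0.101, 0.03, 0]
    - [0.4, -0.045, -0.05, 0.02, 0]
    - [0.4, 0, 0, 0, 0]
    - [0.4, 0, 0, 0, 0]

```text
time: 8.1
ee_pos: [0.6193, 0.0183, 0.1127]
eef_rot: [-0.001, 0.098, 0.995, 0.0]
ft_force: [-0.0, 0.7, -0.6]
width: 0.531
grip_force: 8.0
```

Run:
```python
from w import *
im,W,s,M=look('w8'); T=(W-s['ee_pos'])@M; z=W[...,2]
k=(np.abs(T[...,0])<.03)&(np.abs(T[...,1])<.024)&(T[...,2]>-.02)&(T[...,2]<.0); P=T[k]; print('held top',np.median(P[:,2]))
xy=np.hypot(W[...,0]-.622,W[...,1]-.019)
k=(z>.018)&(z<.028)&(xy<.135); P=W[k]; r=cv2.minAreaRect((P[:,:2]*1000).astype(np.float32)); print('rim',len(P),r,np.median(P[:,2])); 
k=(z>-.003)&(z<.009)&(xy<.06); print('floor',k.sum(),np.median(z[k]))
```

```text
8.1 [0.6193 0.0183 0.1127] [[-0.9809, 0.1944, -0.0027], [0.1944, 0.9809, 0.0009], [0.0028, 0.0004, -1.0]] 0.5305434057689947 [-0.01  0.73 -0.64] 8.000157326459885
held top -0.007945520310112655
rim 3176 ((622.6393432617188, 16.58135223388672), (150.7660675048828, 190.9291534423828), 12.629340171813965) 0.02301135289733766
floor 8142 0.003657230789602506
```

carry_out:
  moves:
    - [0.4, -0.01, -0.001, 0.03, 0]
    - [0.4, 0, 0, 0.08, 0]
    - [0.4, 0, 0, 0.08, 0]
    - [0.4, 0, 0, 0.07, 0]
    - [0.4, 0, 0, 0.04, 0]
    - [0.4, 0, 0, 0.015, 0]
    - [0.4, 0, 0, 0, 0]
    - [0.4, 0, 0, 0, 0]
    - [0.4, 0, 0, 0, 0]

```text
time: 9.05
ee_pos: [0.6243, 0.0167, 0.0204]
eef_rot: [0.001, 0.098, 0.995, 0.0]
ft_force: [0.6, -0.3, -0.9]
width: 0.53
grip_force: 8.0
```

carry_out:
  moves:
    - [0.4, 0, 0, 0.012, 0]
    - [0.4, 0, 0, 0.01, 0]
    - [0.4, 0, 0, 0.006, 0]
    - [0.4, 0, 0, 0, 0]
    - [0.4, 0, 0, 0, 0]

```text
time: 9.55
ee_pos: [0.6234, 0.0166, 0.0108]
eef_rot: [-0.0, 0.098, 0.995, -0.0]
ft_force: [-1.0, 0.2, -0.3]
width: 0.532
grip_force: 8.0
```

carry_out:
  moves:
    - [0.4, 0, 0, 0.002, 0]
    - [0.4, 0, 0, 0.002, 0]
    - [0.4, 0, 0, 0, 0]
    - [0.4, 0, 0, 0, 0]

```text
time: 9.95
ee_pos: [0.6234, 0.0166, 0.0097]
eef_rot: [-0.0, 0.098, 0.995, -0.0]
ft_force: [0.0, -0.4, 0.1]
width: 0.535
grip_force: 8.0
```

No contact yet, so I'll go down in small steps.

carry_out:
  moves:
    - [0.4, 0, 0, 0.002, 0]
    - [0.4, 0, 0, 0, 0]
    - [0.4, 0, 0, 0, 0]

```text
time: 10.25
ee_pos: [0.6235, 0.0167, 0.0093]
eef_rot: [0.0, 0.098, 0.995, 0.0]
ft_force: [0.5, 0.4, 0.4]
width: 0.532
grip_force: 8.0
```

carry_out:
  moves:
    - [0.4, 0, 0, 0.002, 0]
    - [0.4, 0, 0, 0, 0]
    - [0.4, 0, 0, 0, 0]

```text
time: 10.55
ee_pos: [0.6235, 0.0167, 0.0092]
eef_rot: [0.0, 0.098, 0.995, 0.0]
ft_force: [-1.1, 0.5, 5.2]
width: 0.531
grip_force: 8.0
```

There is 5 N of upward force and the descent has stopped, so the tile is on the floor. Releasing.

carry_out:
  moves:
    - [0.56, 0, 0, -0.001, 0]
    - [0.6, 0, 0, 0, 0]
    - [0.75, 0, 0, 0, 0]
    - [0.75, 0, 0, 0, 0]
    - [0.75, 0, 0, -0.03, 0]
    - [0.75, 0, 0, -0.08, 0]
    - [0.75, 0, 0, -0.12, 0]
    - [0.75, 0, 0, -0.12, 0]
    - [0.75, 0, 0, -0.08, 0]
    - [0.75, 0, 0, 0, 0]

```text
time: 11.55
ee_pos: [0.6263, 0.0167, 0.1424]
eef_rot: [0.004, 0.098, 0.995, 0.001]
ft_force: [-0.3, -0.4, -0.7]
width: 0.749
grip_force: 0.0
```

carry_out:
  moves:
    - [0.75, 0.1, 0, -0.05, 0]
    - [0.75, 0.12, 0, 0, 0]
    - [0.75, 0.12, 0, 0, 0]
    - [0.75, 0.12, 0, 0, 0]
    - [0.75, 0, 0, 0, 0]
    - [0.75, 0, 0, 0, 0]

```text
time: 12.15
ee_pos: [0.4878, 0.0436, 0.1529]
eef_rot: [0.0, 0.097, 0.995, -0.0]
ft_force: [0.9, 0.7, -0.6]
width: 0.749
grip_force: 0.0
```

Run:
```python
from h import *
s=monitor.sense(); print(s['time'],s['ee_pos'],s['ft_force'])
im,d=camera('top'); i=camera_info('top'); im2,_=camera('scene')
cv2.imwrite('pics/end.png',np.vstack([cv2.resize(im,(400,300)),cv2.resize(im2,(400,300))]))
v,u=np.mgrid[80:300,90:340]; u=u.ravel();v=v.ravel(); ok=d[v,u]>.1; u,v=u[ok],v[ok]; P=world(i,d,np.c_[u,v]); h=cv2.cvtColor(im,cv2.COLOR_BGR2HSV)[v,u]
blue=(h[:,0]>100)&(h[:,0]<130)&(h[:,1]>110)
for n,c,lo,hi in(('tray tile',(.6225,.0175),.012,.026),('caddy',(.478,.263),.0565,.07)):
    Q=P[(np.hypot(P[:,0]-c[0],P[:,1]-c[1])<.045)&(P[:,2]>lo)&(P[:,2]<hi)]
    print(n,len(Q), np.percentile(Q[:,2],[5,50,95]) if len(Q) else '', cv2.minAreaRect((Q[:,:2]*1000).astype(np.float32)) if len(Q) else '')
```

```text
12.15 [0.48776051 0.04356078 0.15286921] [ 0.9028746   0.71928757 -0.5698862 ]
tray tile 370 [0.01533751 0.01763572 0.02000355] ((622.2221069335938, 17.312633514404297), (46.50123977661133, 49.98482131958008), 79.616455078125)
caddy 0
```

View pics/end.png

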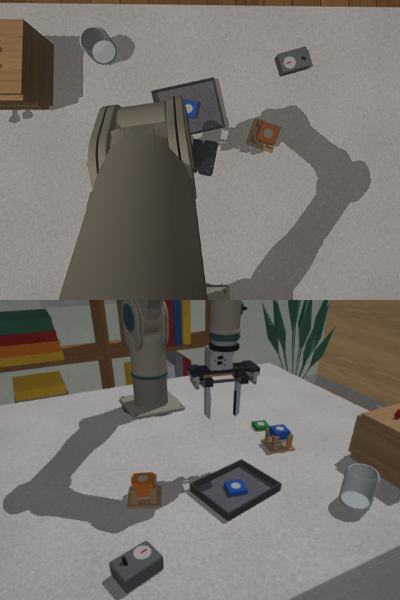

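The tile lies flat in the middle of the tray, at (235,488) in the combined picture (top at z 0.0176, centre within about 1 mm). The next tile sits up in the caddy at (278,430), and the robot is clear of everything. Handing in.

```bash
python3 -c "
from workcell import manip
print(manip.close_job())"
```

```text
the job is handed in; nothing more can be done
None
```

The job is handed in at about 12 s: the top blue tile lies flat in the middle of the tray, set down under light contact, and the next blue tile rose into its place and was still up at the final look; the hand-in returned no verdict.

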